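# Shut the filler cap, snap the guard hood over it and hold it down on its seal

### The arm

A 6-joint arm with a two-finger parallel gripper is mounted at the origin on a cart in front of the work surface, level with it; the furniture and walls round the work are solid. World frame = base frame: x ahead of the robot, y to its left, z up, the work surface at z = 0. Lengths are in m, angles in rad, forces in N, time in s.
With the tool pointing down it reaches from about 0.25 to 0.775 m from the base axis. Payload 4 kg.
Tool frame: the origin (TCP) lies at the very end of the fingers, on their centre line; the grasp point (between the pads) lies tcp_to_grasp behind it (tcp_to_grasp is the distance from the TCP to the grasp point, in m); z points along the fingers, y is the direction in which the jaws open and shut (so a half turn about z gives the same grasp; the last joint's range is limited). The gripper opens to 94 mm and grips with 3 to 60 N. Pads are 16 mm wide; open, the fingers measure 119 mm over their backs; the gripper's body (75 mm by 177 mm) begins 78 mm behind the grasp point.
Start: joints at [1.082, 0.087, 1.371, -0, 1.684, -0.103], TCP at [0.207, 0.51, 0.206] pointing down, gripper open.
Joint ranges: [-3.1, 3.1], [-0.76, 2.03], [0.27, 2.55], [-1.08, 4.22], [0.17, 2.65], [-2.57, 2.57]. Speed limits (rad/s): [2.79, 2.79, 3.14, 3.14, 3.14, 3.14].

### API

Orientations are given as [roll, pitch, yaw] about the fixed x, y, z axes, in that order (R = Rz(yaw) Ry(pitch) Rx(roll)).
In Python, from bench import * gives the robot as it stands.
- The arm moves only by the tool play_rows, never from a script. Its argument "rows" is a list of rows, each a list of 3 entries, a list of its own where there are three numbers: the finger opening in cm, from 0 to 9.4, then the shift along the world's x, y, z in cm, then the turn, a rotation vector about the world's x, y, z in rad. A call has 1 to 8 rows; each row is the pose to reach, as a shift and turn from the pose commanded when the call began; what a row does not reach only later rows make up. A row lasts 1/12 s, in which the tool goes at most 41.7 mm and 7.16 degrees, less where a joint would pass 70% of its speed; a pose out of reach is approached as far as the arm can. A call with a gripper value outside its range is refused whole. The fingers move at their own pace and stop on an object; the grip force is fixed at half the most. Time passes only in rows, so rows that repeat a pose let the fingers close. It gives the time, the measured TCP pose, the force and the opening at its end, in the units of the state.
- get_obs(): the state, without advancing time (a new reading comes with each control period).
- snapshot(name): name is "scene" or "side" or "wrist"; returns a dict with "pixels" (480x640x3 uint8, red, green, blue), "fx", "fy", "cx", "cy" (pixels), "dist_coeffs" ([k1, k2, p1, p2, k3] as OpenCV has them; the pictures are not rectified), "rvec" (rotation vector, rad) and "tvec" (3), from world to camera coordinates, as OpenCV has them. Camera axes: x right, y down, z forward; pixel columns grow to the right and rows downward; lengths in m; the calibration is good to about 2 mm. A picture is of the moment at which its call begins. There is no depth.
- close_job(): hands the job in, once; it reports no verdict.
Trained networks look in the newest picture that a camera, given by its name, has taken for a name from the list of things; names that differ only in an ending like _2 or _b are one class to them, and where a whole thing is asked for, a point or a joint stands for the part that bears it (a point fixed in the world has none). Each returns a list of dicts, best first, with "confidence" (0 to 1); they miss things now and then, are a little off and sometimes report something else, mostly with a low value. They report only what shows in the picture. A call takes as long as a camera call. They do not tell look-alikes from the thing itself.
- silhouettes(camera, label): "mask" (480x640 bool, what is visible of it) and "point" ([row, column] in pixels, amid what is visible of it).
The state is a dict: "time": time; "joint_positions": joint angles; "qvel": joint speeds; "joint_torque": joint torques, N m; "tool_pos": TCP position; "ee_rot": TCP orientation; "wrist_force": force on the tool from outside, world axes, zero at the start; "wrist_torque": the same for the moment, N m; "width": finger opening in m.
Only numpy, scipy, OpenCV 4.12 (cv2) and the standard library are available. Lean on these libraries where they do the work, as an engineer would, in place of code of your own. Each camera call takes 0.05 s, during which the arm holds its last target. There are 200 camera calls.

### The job

Twist the red wing cap on the grey filler block clockwise (seen from above) to its stop, so that its wing lies in line with the block's two steel roller catches; then fit the green snap hood over the cap and press it down until it clicks past both catches. Finish while still pressing the hood firmly down into the soft black seal: do not let up or let go at the end. Leave the other things on the bench where they lie.

Things in the scene. Friction and masses are not known exactly. Their poses are not given: they have to be found in the camera images.
- filler_block: Grey block on a steel plate 136 (x) x 92 (y) mm, fixed to the bench, yaw varies. Origin: centre of the plate's underside, on the red cap's axis; z up. Block top at z = 26 mm. Guide walls along both y sides (|y| 24 to 33 mm) and four corner posts, flared on top, rise to z = 54 mm; between them the hood's skirt has 2 mm of play on each side. A brass stub sticks out at +x.
- wing_cap (a joint): Turn of the red quarter-turn cap (rad): 0 = shut, at its stop, wing along the block's x axis; positive = open, counter-clockwise seen from above (wing at block yaw + this angle). Starts at 0.8 to 1.35, range 0 to 1.5. Stiff (0.06 N m), stays where it is left, does not rise as it turns. Counts as shut below 0.12; the hood goes on only below about 0.2.
- wing (a point): On the cap's axis, middle of the wing, 66 mm above the bench. The wing is an upright red bar 40 mm long, 9 mm thick, from 52 to 78 mm above the bench (fingertips above 55 mm clear the catches and guides). Turns with the cap: x along the wing, z up.
- hood: Loose green plastic snap hood, about 80 g, open below, upright on the bench. Origin: centre of underside, z up. Skirt 62 (x) x 44 (y) mm up to a flat shoulder at z = 28 mm that can be pushed on; above it a ribbed grip 58 (x) x 24 (y) mm up to the flat top at 58 mm: pinch it across y. The wing goes up into the grip (cavity 52 x 18 mm). Fits with its x along the block's x, either way round.
- seal (a joint): How far the black sponge seal frame in the block is pressed down (m): 0 = free, stop at 0.006. A spring of 2.5 N per mm. With the hood clicked home and nobody pressing it reads about 0.001; above 0.0025 counts as pressed firmly, and pressing to the stop (about 15 N) does no harm.
- seal_top (a point): Fixed point on the cap's axis at the height of the free seal's top, 34 mm above the bench: the hood's underside meets the seal there, and can press it down to 28 mm. Clicked home, the underside is below 34 mm.
- catch (a point): Axis of the roller of one of the two spring catches, the one at the block's -x end (35.5 mm from the cap's axis, 45 mm above the bench; the other is its mirror image; steel, top at 52 mm, |x| 31 to 59 mm). The hood's end beads, 6 mm above its underside, must pass both rollers: push about 8 to 15 N, greatest with the underside 42 to 46 mm above the bench; then the force falls suddenly.
- screw_pot: Bystander: black round plastic pot of screws, 100 mm across, 71 mm tall. Origin: centre of its underside. Leave it where it lies.
- drain_pump: Bystander: white and black small motor pump, 66x125x89 mm. Origin: centre of its underside. Leave it where it lies.
- adj_spanner: Bystander: grey steel adjustable spanner, 183 mm long, lying flat. Origin: centre of its underside. Leave it where it lies.
- pliers: Bystander: red-handled pliers, 157 mm long, lying flat. Origin: centre of its underside. Leave it where it lies.
- tape_measure: Bystander: yellow tape measure, 60 mm tall. Origin: centre of its underside. Leave it where it lies.
- ptfe_roll: Bystander: white and blue roll of thread tape, 51 mm across, 14 mm high. Origin: centre of its underside. Leave it where it lies.
There are look-alikes about, which are no part of the job. There is more than one size of the hood; the job needs the smallest.

How it is judged:
On the way, in this order (a step that is already met when the one before it is completed fails the run):
1. the red cap is twisted shut (below 0.12 rad) while the hood is still off the block (value of joint wing_cap below 0.12 rad and horizontal distance between hood and seal_top above 0.05 m), for 0.2 s.
2. the hood has clicked past both catches and sits level on the seal, over the shut cap (value of joint wing_cap below 0.12 rad and z of hood in the frame of filler_block between 0.024 and 0.035 m and horizontal distance between hood and seal_top below 0.005 m and angle between hood's own z axis and vertical below 0.08 rad and angle between the x axis of hood and the x axis of filler_block, either way round below 0.12 rad), for 0.2 s.
At the end, for the whole second after the job is handed in: The cap is shut (below 0.12 rad), the hood is clicked home on the block (underside below 35 mm, centred within 5 mm, level within 0.08 rad, in line with the block within 0.12 rad), and the robot still touches it and presses it so that the seal is down by more than 2.5 mm (all of step 2 and value of joint seal above 0.0025 m and contact force between any of the fingers, the arm and hood above 3 N); the arm keeps its last pose, push and grip.
It fails at once if a bystander is shifted by more than 4 cm (distance of any of screw_pot, drain_pump, adj_spanner, pliers, tape_measure, ptfe_roll from where it was at the start of the episode above 0.04 m).
It also fails if it takes over 72 s, if anything falls off the work surface, if the arm or the gripper's body presses on something with over 40 N, if the wrist force passes 120 N, or if a joint passes its speed limit or range.

## Working session

There is one attempt and no reset: what is moved stays moved. The work goes in short steps, Python scripts to look and compute and a tool call to move; the robot and the scene stay as the last step left them, time stands still between calls to the robot, and variables do not carry over. Pictures are saved under pics/ and viewed, about 8 in all and at most 12, crops included, and the job is handed in when it is done.

Besides the shell and the picture viewer there is one more tool, called after "Request:" by a JSON object that holds its "op" and its "data", one argument or row to a line. play_rows: Moves the arm, as the interface text tells. Its arguments: {"type":"object","properties":{"rows":{"type":"array"}},"required":["rows"]}

```bash
ls; mkdir -p pics; python3 - <<'E'
from bench import *
import cv2,numpy as np
o=get_obs()
for k in o: print(k,o[k])
a=[]
for c in("scene","side"):
    s=snapshot(c); p=s["pixels"]
    print(c,s["fx"],s["cx"],s["cy"],s["dist_coeffs"],s["rvec"],s["tvec"])
    cv2.imwrite(f"pics/{c}0.png",cv2.resize(p[:,:,::-1],(800,600)))
    for l in("hood","wing_cap","filler_block","catch","screw_pot","drain_pump"):
        for d in silhouettes(c,l): print(c,l,round(d["confidence"],2),d["point"],d["mask"].sum())
E
```

```text
pics
time 0.0
joint_positions [ 1.08190462e+00  8.79728533e-02  1.37223468e+00  2.80801465e-06
  1.68358968e+00 -1.03105242e-01]
qvel [ 0.00060976  0.0008928  -0.00164962  0.00059598 -0.0008732  -0.00018567]
joint_torque [ 4.80621547e-04 -3.40184426e+01 -3.02425611e+01  7.18945591e-02
  3.30391957e-02 -1.81986970e-04]
tool_pos [0.20670916 0.50909428 0.20430435]
ee_rot [-3.13940009e+00 -2.29675058e-04  2.75580625e+00]
wrist_force [0.27150168 0.4639092  1.19352487]
wrist_torque [-0.044298    0.01165727 -0.06377156]
width 0.0938746144559521
scene 440.72294326986224 315.2823150538912 238.46624535040615 [-0.05013956  0.          0.          0.          0.        ] [ 2.34800966 -0.58990978  0.23832099] [-0.46330895  0.2435712   0.84205871]
scene hood 0.85 [253.4, 334.7] 1157
scene hood 0.62 [231.8, 278.5] 672
scene hood 0.61 [204.5, 221.4] 940
scene wing_cap 0.59 [309.9, 336.5] 248
scene filler_block 0.6 [322.4, 334.1] 2881
scene filler_block 0.32 [309.0, 346.8] 59
scene catch 0.93 [320.9, 335.4] 2790
scene screw_pot 0.67 [159.8, 298.2] 885
scene drain_pump 0.75 [309.8, 430.4] 1933
side 487.6144915871295 308.06778675845027 231.94669271400247 [-0.11835186  0.          0.          0.          0.        ] [ 0.20803332 -2.46988343  1.71406586] [0.51923614 0.08979812 1.07766447]
side hood 0.85 [246.3, 290.7] 1226
side hood 0.78 [303.7, 348.5] 1822
side hood 0.6 [270.5, 316.8] 917
side wing_cap 0.65 [213.9, 332.5] 115
side filler_block 0.86 [233.2, 331.5] 1279
side filler_block 0.46 [215.8, 332.1] 70
side catch 0.76 [231.5, 333.2] 1276
side screw_pot 0.78 [304.4, 218.1] 1570
side drain_pump 0.78 [213.6, 273.3] 624
```

View pics/scene0.png

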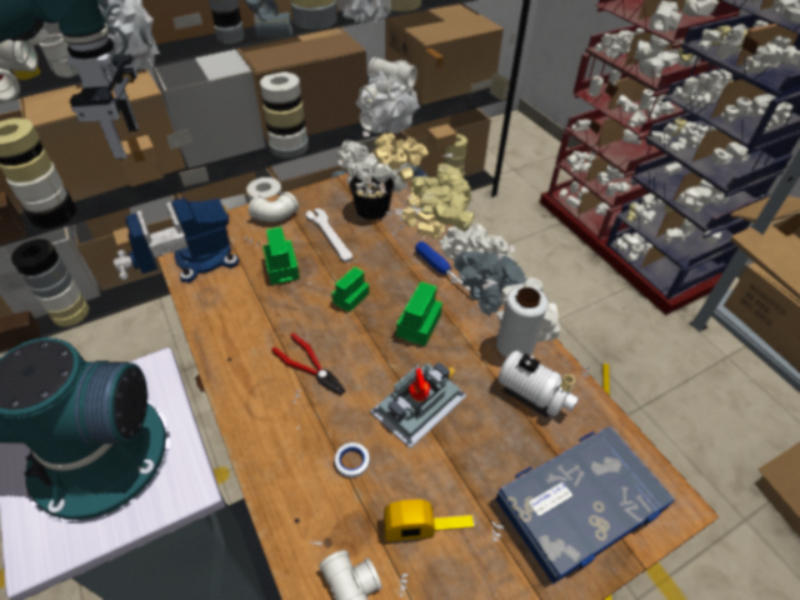

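View pics/side0.png

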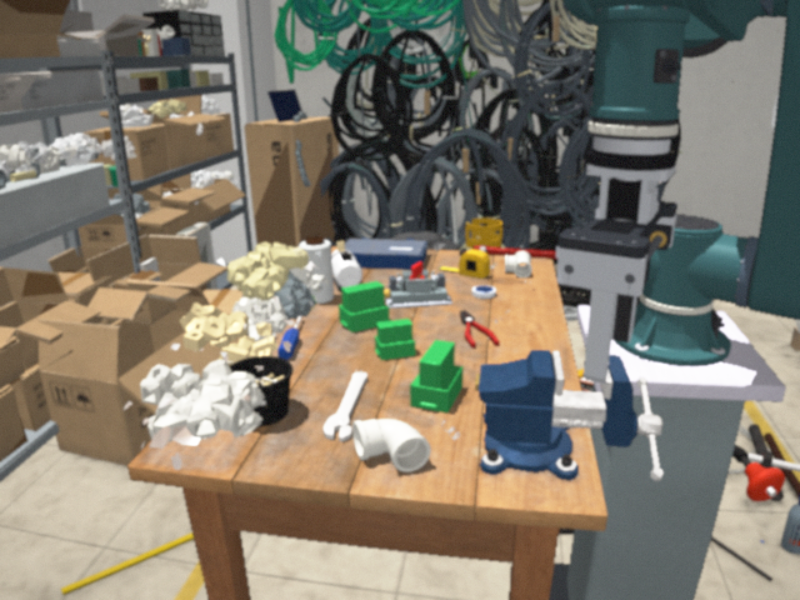

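```bash
cat > h.py <<'E'
from bench import *
import cv2,numpy as np
from scipy.spatial.transform import Rotation as Ro
def cam(s):
    K=np.array([[s["fx"],0,s["cx"]],[0,s["fy"],s["cy"]],[0,0,1.]]);return K,np.array(s["dist_coeffs"],float),np.array(s["rvec"],float),np.array(s["tvec"],float)
def proj(s,P):
    K,d,r,t=cam(s);return cv2.projectPoints(np.array(P,float).reshape(-1,1,3),r,t,K,d)[0].reshape(-1,2)
def atz(s,uv,z):
    "pixels (u,v) -> world at height z"
    K,d,r,t=cam(s);n=cv2.undistortPoints(np.array(uv,float).reshape(-1,1,2),K,d).reshape(-1,2)
    R=cv2.Rodrigues(r)[0];c=-R.T@t;D=np.c_[n,np.ones(len(n))]@R
    return c+D*((z-c[2])/D[:,2])[:,None]
E
python3 - <<'E'
from h import *
for c in("scene","side"):
    s=snapshot(c)
    for l,z in(("hood",.03),("wing_cap",.066),("filler_block",.03),("screw_pot",.04),("drain_pump",.045),("adj_spanner",.005),("pliers",.005),("tape_measure",.03),("ptfe_roll",.007)):
        for d in silhouettes(c,l):
            print(c,l,round(d["confidence"],2),atz(s,[d["point"][::-1]],z).round(3),d["mask"].sum())
E
```

```text
scene hood 0.86 [[ 0.565 -0.016  0.03 ]] 1248
scene hood 0.76 [[0.494 0.107 0.03 ]] 708
scene hood 0.63 [[0.4   0.257 0.03 ]] 911
scene wing_cap 0.79 [[ 0.48  -0.165  0.066]] 227
scene filler_block 0.62 [[ 0.483 -0.161  0.03 ]] 2818
scene screw_pot 0.76 [[0.646 0.325 0.04 ]] 919
scene adj_spanner 0.58 [[0.532 0.299 0.005]] 508
scene pliers 0.72 [[ 0.359 -0.02   0.005]] 635
scene tape_measure 0.83 [[ 0.378 -0.328  0.03 ]] 1471
scene ptfe_roll 0.87 [[ 0.341 -0.203  0.007]] 380
side hood 0.87 [[ 0.577 -0.022  0.03 ]] 1225
side hood 0.66 [[0.403 0.25  0.03 ]] 1776
side hood 0.56 [[0.484 0.129 0.03 ]] 925
side wing_cap 0.51 [[ 0.485 -0.144  0.066]] 118
side screw_pot 0.74 [[0.641 0.312 0.04 ]] 1472
side drain_pump 0.75 [[ 0.667 -0.203  0.045]] 569
side adj_spanner 0.71 [[0.519 0.321 0.005]] 718
side adj_spanner 0.31 [[ 0.498 -0.183  0.005]] 1332
side pliers 0.73 [[0.366 0.003 0.005]] 273
side tape_measure 0.88 [[ 0.379 -0.311  0.03 ]] 533
side tape_measure 0.58 [[0.36  0.066 0.03 ]] 410
side ptfe_roll 0.71 [[ 0.345 -0.188  0.007]] 164
```

The scene view shows three green hoods, at about (280,255), (350,290) and (420,315) in the 800 px picture. The middle one is the smallest. The block with its red wing is at (420,400). I'll move above the hood and block to use the wrist camera.

Request:
{"op": "play_rows", "data": {
  "rows": [
    [9.4,[0,0,5],[0,0,0]],
    [9.4,[5,-5,8],[0,0,0]],
    [9.4,[25,-48,8],[0,0,0]],
    [9.4,[25,-48,8],[0,0,0]],
    [9.4,[25,-48,8],[0,0,0]],
    [9.4,[25,-48,8],[0,0,0]],
    [9.4,[25,-48,8],[0,0,0]],
    [9.4,[25,-48,8],[0,0,0]]
  ]
}}

```text
time: 2.37
tool_pos: [0.3438, 0.2579, 0.2765]
ee_rot: [3.141, 0.001, 2.756]
wrist_force: [-0.2, 0.8, 0.0]
width: 0.0938
```

Request:
{"op": "play_rows", "data": {
  "rows": [
    [9.4,[12,-27,0],[0,0,0]],
    [9.4,[12,-27,0],[0,0,0]],
    [9.4,[12,-27,0],[0,0,0]],
    [9.4,[12,-27,0],[0,0,0]],
    [9.4,[12,-27,0],[0,0,0]],
    [9.4,[12,-27,0],[0,0,0]],
    [9.4,[12,-27,0],[0,0,0]],
    [9.4,[12,-27,0],[0,0,0]]
  ]
}}

```text
time: 3.03
tool_pos: [0.465, -0.0161, 0.2751]
ee_rot: [-3.139, 0.0, 2.748]
wrist_force: [-0.4, -0.1, -0.0]
width: 0.0941
```

```bash
python3 - <<'E'
from h import *
o=get_obs();print(o["time"],o["tool_pos"],o["ee_rot"])
s=snapshot("wrist");cv2.imwrite("pics/w1.png",s["pixels"][:,:,::-1])
K,d,r,t=cam(s);R=cv2.Rodrigues(r)[0];print(-R.T@t,R[2])
for l,z in(("hood",.03),("wing_cap",.066),("filler_block",.03)):
    for q in silhouettes("wrist",l): print(l,round(q["confidence"],2),q["point"],atz(s,[q["point"][::-1]],z).round(3),q["mask"].sum())
E
```

```text
3.0333 [ 0.46495415 -0.01611602  0.27514423] [-3.13881671e+00  3.91009507e-04  2.74785213e+00]
[0.40161654 0.01050699 0.45373141] [ 0.21970219 -0.09418348 -0.97101   ]
hood 0.7 [40.5, 552.9] [[0.4   0.256 0.03 ]] 7953
hood 0.65 [290.8, 363.9] [[ 0.57  -0.006  0.03 ]] 4879
hood 0.61 [183.7, 436.2] [[0.488 0.106 0.03 ]] 2971
wing_cap 0.92 [269.7, 206.7] [[ 0.474 -0.142  0.066]] 340
filler_block 0.97 [262.9, 218.9] [[ 0.479 -0.14   0.03 ]] 8466
filler_block 0.72 [271.4, 211.2] [[ 0.484 -0.152  0.03 ]] 338
```

View pics/w1.png

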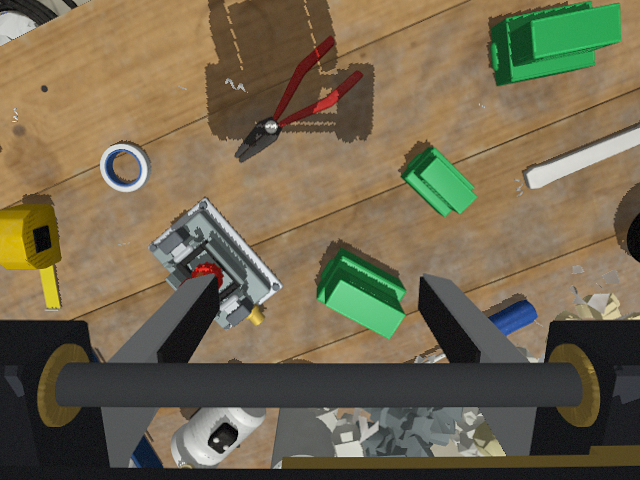

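The wrist view shows the block at (215,265) with its brass stub at the lower right (257,316), the red wing at (207,272) partly behind a finger, and the small hood at (438,182). Next I'll look from straight above the block, then the hood.

Request:
{"op": "play_rows", "data": {
  "rows": [
    [9.4,[6.5,-17,-4],[0,0,0]],
    [9.4,[6.5,-17,-4],[0,0,0]],
    [9.4,[6.5,-17,-4],[0,0,0]],
    [9.4,[6.5,-17,-4],[0,0,0]],
    [9.4,[6.5,-17,-4],[0,0,0]],
    [9.4,[6.5,-17,-4],[0,0,0]],
    [9.4,[6.5,-17,-4],[0,0,0]]
  ]
}}

```text
time: 3.82
tool_pos: [0.5285, -0.1788, 0.2357]
ee_rot: [3.141, -0.002, 2.757]
wrist_force: [-0.5, 0.9, -0.4]
width: 0.0943
```

```bash
python3 - <<'E'
from h import *
import pickle
o=get_obs();print(o["time"],o["tool_pos"],o["ee_rot"])
s=snapshot("wrist");pickle.dump(s,open("block.pkl","wb"))
p=s["pixels"]
red=((p[...,0]>130)&(p[...,1]<70)&(p[...,2]<70)).astype(np.uint8)
for l in("wing_cap","filler_block","hood"):
    for q in silhouettes("wrist",l):
        print(l,round(q["confidence"],2),q["point"],q["mask"].sum())
        if l=="filler_block" and q["confidence"]>.5: 
            ys,xs=np.nonzero(q["mask"]);print(cv2.minAreaRect(np.c_[xs,ys].astype(np.float32)),xs.min(),xs.max(),ys.min(),ys.max())
            x0,x1,y0,y1=max(xs.min()-15,0),xs.max()+15,max(ys.min()-15,0),ys.max()+15
f=min(800/(x1-x0),600/(y1-y0));print("crop",x0,y0,f)
cv2.imwrite("pics/w2.png",cv2.resize(p[y0:y1,x0:x1,::-1],None,fx=f,fy=f,interpolation=cv2.INTER_CUBIC))
E
```

```text
3.8167 [ 0.52848507 -0.17884736  0.23569321] [ 3.14057593e+00 -1.66489430e-03  2.75704103e+00]
wing_cap 0.87 [167.5, 319.1] 942
filler_block 0.96 [163.3, 323.8] 13006
((328.9293212890625, 165.9342041015625), (156.02182006835938, 95.595458984375), 51.095863342285156) 247 400 78 241
hood 0.84 [189.4, 499.0] 6997
hood 0.82 [55.6, 598.3] 5718
crop 232 63 3.1088082901554404
```

View pics/w2.png

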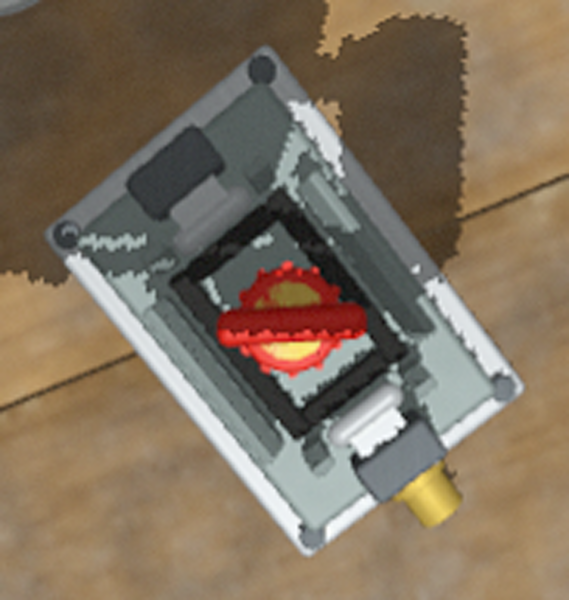

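The crop shows the plate corners at about (265,45), (48,243), (308,553) and (522,385). The brass stub is at (432,497), and the wing runs from (218,322) to (366,322).

```bash
python3 - <<'E'
from h import *
import pickle
s=pickle.load(open("block.pkl","rb"));f=3.1088;off=np.array([232,63])
c=lambda a:np.array(a,float)/f+off
co=c([(265,45),(48,243),(308,553),(522,385)])
for z in(0.003,.006):
    W=atz(s,co,z);print(z,W.mean(0).round(4),[np.linalg.norm(W[i]-W[(i+1)%4]).round(4) for i in range(4)])
    for a,b in((1,2),(0,3),(1,0),(2,3)):
        v=W[b]-W[a];print(np.degrees(np.arctan2(v[1],v[0])).round(2))
w=atz(s,c([(218,322),(366,322)]),.075);print("wing",w.mean(0),np.linalg.norm(w[1]-w[0]),np.degrees(np.arctan2(*(w[1]-w[0])[1::-1])))
# red mask fit
p=s["pixels"]
E
```

```text
0.003 [ 0.487  -0.1553  0.003 ] [np.float64(0.0907), np.float64(0.131), np.float64(0.0892), np.float64(0.1334)]
17.39
16.76
108.6
107.07
0.006 [ 0.4868 -0.1553  0.006 ] [np.float64(0.09), np.float64(0.13), np.float64(0.0886), np.float64(0.1325)]
17.39
16.76
108.6
107.07
wing [ 0.48583003 -0.15485989  0.075     ] 0.03925168126643046 67.9810665458185
```

Request:
{"op": "play_rows", "data": {
  "rows": [
    [9.4,[0,26,0],[0,0,0]],
    [9.4,[0,26,0],[0,0,0]],
    [9.4,[0,26,0],[0,0,0]],
    [9.4,[0,26,0],[0,0,0]],
    [9.4,[0,26,0],[0,0,0]],
    [9.4,[0,26,0],[0,0,0]],
    [9.4,[0,26,0],[0,0,0]],
    [9.4,[0,26,0],[0,0,0]]
  ]
}}

```text
time: 4.68
tool_pos: [0.5276, 0.0834, 0.2371]
ee_rot: [3.14, 0.001, 2.763]
wrist_force: [0.2, -0.8, 0.0]
width: 0.0944
```

```bash
python3 - <<'E'
from h import *
import pickle
o=get_obs();print(o["time"],o["tool_pos"],o["ee_rot"])
s=snapshot("wrist");pickle.dump(s,open("hood.pkl","wb"))
p=s["pixels"]
for q in silhouettes("wrist","hood"):
    print(round(q["confidence"],2),q["point"],atz(s,[q["point"][::-1]],.03).round(3),q["mask"].sum())
    W=atz(s,[q["point"][::-1]],.03)[0]
    if np.hypot(W[0]-.49,W[1]-.11)<.05:
        ys,xs=np.nonzero(q["mask"]);x0,x1,y0,y1=max(xs.min()-12,0),xs.max()+12,max(ys.min()-12,0),ys.max()+12
        f=min(800/(x1-x0),600/(y1-y0));print("crop",x0,y0,f)
        cv2.imwrite("pics/w3.png",cv2.resize(p[y0:y1,x0:x1,::-1],None,fx=f,fy=f,interpolation=cv2.INTER_CUBIC))
E
```

```text
4.6833 [0.52764243 0.08339242 0.23711018] [3.14039099e+00 1.28138669e-03 2.76262763e+00]
0.95 [165.7, 332.0] [[0.49  0.112 0.03 ]] 3187
crop 279 116 6.122448979591836
0.91 [284.7, 251.2] [[ 0.569 -0.006  0.03 ]] 5573
0.77 [24.2, 438.2] [[0.41  0.243 0.03 ]] 5430
0.4 [238.1, 596.8] [[0.651 0.33  0.03 ]] 7725
```

View pics/w3.png

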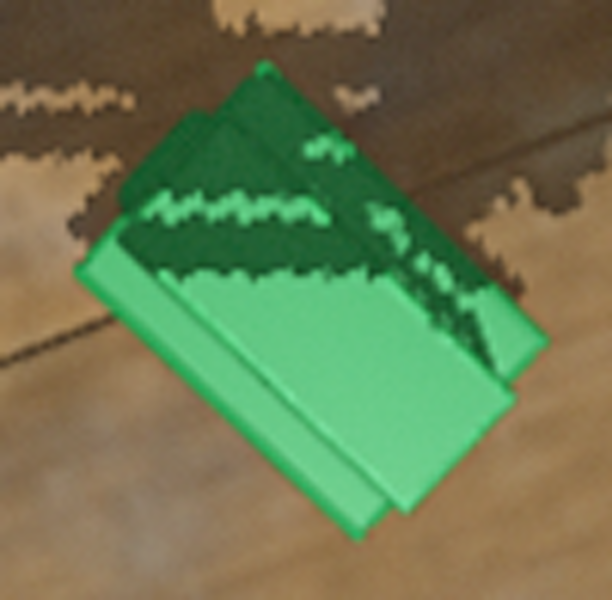

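The crop shows the hood with shoulder corners at about (80,270), (360,537), (548,342) and (265,65), and grip-top corners at (120,238), (408,512), (515,400) and (222,112).

```bash
python3 - <<'E'
from h import *
import pickle
s=pickle.load(open("hood.pkl","rb"));f=6.1224;off=np.array([279,116])
c=lambda a:np.array(a,float)/f+off
for z,l in((.028,[(80,270),(360,537),(548,342),(265,65)]),(.058,[(120,238),(408,512),(515,400),(222,112)])):
    W=atz(s,c(l),z);print(z,W.mean(0).round(4),[np.linalg.norm(W[i]-W[(i+1)%4]).round(4) for i in range(4)])
    print([np.degrees(np.arctan2(*(W[b]-W[a])[1::-1])).round(1) for a,b in((0,1),(3,2),(0,3),(1,2))])
E
```

```text
0.028 [0.4894 0.1109 0.028 ] [np.float64(0.0599), np.float64(0.0417), np.float64(0.0601), np.float64(0.0415)]
[np.float64(24.7), np.float64(25.0), np.float64(115.3), np.float64(114.9)]
0.058 [0.4891 0.1106 0.058 ] [np.float64(0.0566), np.float64(0.0221), np.float64(0.0579), np.float64(0.0225)]
[np.float64(25.0), np.float64(24.7), np.float64(118.4), np.float64(115.2)]
```

The dimensions match the smallest hood, at (0.489, 0.111) with yaw 24.8°. The block is at (0.486, -0.155) with yaw about 17.2°, and the wing points at 68° (0.89 rad). Now I'll go over the wing.

Request:
{"op": "play_rows", "data": {
  "rows": [
    [6,[-4.2,-23.8,-5],[0,0,-0.8]],
    [6,[-4.2,-23.8,-5],[0,0,-0.8]],
    [6,[-4.2,-23.8,-5],[0,0,-0.8]],
    [6,[-4.2,-23.8,-5],[0,0,-0.8]],
    [6,[-4.2,-23.8,-5],[0,0,-0.8]],
    [6,[-4.2,-23.8,-5],[0,0,-0.8]],
    [6,[-4.2,-23.8,-5],[0,0,-0.8]]
  ]
}}

```text
time: 5.37
tool_pos: [0.4831, -0.1663, 0.1841]
ee_rot: [-3.137, 0.001, 1.94]
wrist_force: [0.6, 0.4, 0.7]
width: 0.06
```

Request:
{"op": "play_rows", "data": {
  "rows": [
    [6,[0,0,-5],[0,0,-0.776]],
    [6,[0,0,-5],[0,0,-0.776]],
    [6,[0,0,-5],[0,0,-0.776]],
    [6,[0,0,-5],[0,0,-0.776]],
    [6,[0,0,-5],[0,0,-0.776]],
    [6,[0,0,-5],[0,0,-0.776]],
    [6,[0,0,-5],[0,0,-0.776]],
    [6,[0,0,-5],[0,0,-0.776]]
  ]
}}

```text
time: 6.03
tool_pos: [0.4856, -0.1603, 0.1363]
ee_rot: [3.141, 0.001, 1.176]
wrist_force: [0.1, 0.3, 0.5]
width: 0.0603
```

```bash
python3 - <<'E'
from h import *
o=get_obs();print(o["time"],o["tool_pos"],o["ee_rot"],o["joint_positions"])
E
```

```text
6.0333 [ 0.48564388 -0.16034628  0.13634235] [3.14121642e+00 7.76487783e-04 1.17639966e+00] [-4.29274095e-01  2.52857129e-02  1.57316068e+00 -7.63196461e-04
  1.54274319e+00 -3.48563186e-02]
```

Request:
{"op": "play_rows", "data": {
  "rows": [
    [6,[0,0.5,-4],[0,0,0]],
    [6,[0,0.5,-6],[0,0,0]],
    [6,[0,0.5,-7.6],[0,0,0]],
    [6,[0,0.5,-7.6],[0,0,0]],
    [6,[0,0.5,-7.6],[0,0,0]]
  ]
}}

```text
time: 6.45
tool_pos: [0.4854, -0.1541, 0.0596]
ee_rot: [-3.14, 0.0, 1.179]
wrist_force: [-0.8, 0.5, 1.0]
width: 0.0602
```

```bash
python3 - <<'E'
from h import *
o=get_obs();print(o["time"],o["tool_pos"],o["ee_rot"],o["wrist_force"])
s=snapshot("wrist");cv2.imwrite("pics/w4.png",s["pixels"][:,:,::-1])
E
```

```text
6.45 [ 0.48542954 -0.15411998  0.05957625] [-3.13965619e+00  2.79300921e-04  1.17878753e+00] [-0.81771233  0.50879534  1.01746742]
```

View pics/w4.png

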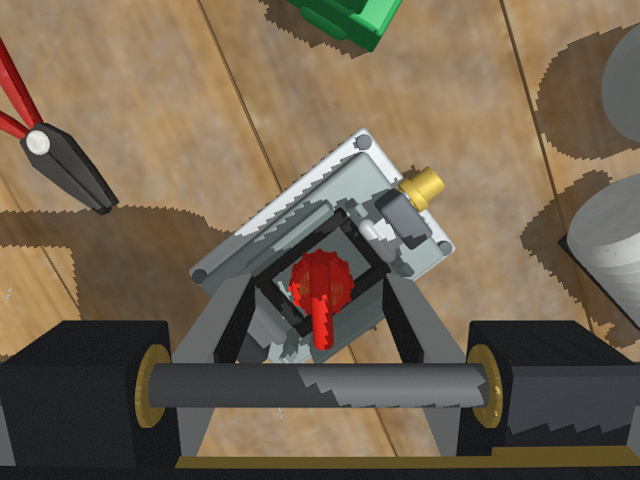

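The wing stands between the fingers at (322,300) and lines up with them. Next: close and twist.

Request:
{"op": "play_rows", "data": {
  "rows": [
    [0,[0,0,0],[0,0,0]],
    [0,[0,0,0],[0,0,0]],
    [0,[0,0,0],[0,0,0]],
    [0,[0,0,0],[0,0,0]],
    [0,[0,0,0],[0,0,0]],
    [0,[0,0,0],[0,0,0]]
  ]
}}

```text
time: 7.0
tool_pos: [0.4866, -0.1533, 0.0604]
ee_rot: [3.141, 0.0, 1.18]
wrist_force: [-0.7, 0.4, 0.7]
width: 0.0236
```

Request:
{"op": "play_rows", "data": {
  "rows": [
    [0,[0,0,0],[0,0,-0.12]],
    [0,[0,0,0],[0,0,-0.24]],
    [0,[0,0,0],[0,0,-0.36]],
    [0,[0,0,0],[0,0,-0.48]],
    [0,[0,0,0],[0,0,-0.6]],
    [0,[0,0,0],[0,0,-0.7]],
    [0,[0,0,0],[0,0,-0.8]],
    [0,[0,0,0],[0,0,-0.8]]
  ]
}}

```text
time: 7.67
tool_pos: [0.487, -0.1549, 0.0602]
ee_rot: [3.138, -0.0, 0.378]
wrist_force: [2.0, -6.2, -3.2]
width: 0.0084
```

```bash
python3 -c "
from bench import *
o=get_obs();print(o['tool_pos'],o['ee_rot'],o['wrist_force'],o['wrist_torque'],o['width'])"
```

```text
[ 0.48704561 -0.15490586  0.06022715] [ 3.13792437e+00 -1.04540580e-04  3.78062249e-01] [ 2.04149334 -6.15349761 -3.17813514] [-0.78842788 -0.32627725 -0.07676871] 0.008429300927804913
```

Request:
{"op": "play_rows", "data": {
  "rows": [
    [0,[0,0,0],[0,0,-0.05]],
    [0,[0,0,0],[0,0,-0.08]],
    [0,[0,0,0],[0,0,-0.11]],
    [0,[0,0,0],[0,0,-0.13]],
    [0,[0,0,0],[0,0,-0.13]]
  ]
}}

```text
time: 8.08
tool_pos: [0.487, -0.155, 0.0602]
ee_rot: [3.138, -0.0, 0.252]
wrist_force: [2.3, -5.1, -2.5]
width: 0.009
```

```bash
python3 -c "
from bench import *
o=get_obs();print(o['tool_pos'],o['ee_rot'],o['wrist_force'],o['wrist_torque'],o['width'])"
```

```text
[ 0.48703391 -0.15499009  0.06022245] [ 3.13775811e+00 -4.92195435e-04  2.52456715e-01] [ 2.27165563 -5.06086249 -2.5269143 ] [-0.91086949 -0.2301233   0.25200526] 0.009045460187404687
```

Request:
{"op": "play_rows", "data": {
  "rows": [
    [5,[0,0,0],[0,0,0]],
    [5,[0,0,0],[0,0,0]],
    [5,[0,0,2],[0,0,0]],
    [5,[0,0,5],[0,0,0]],
    [5,[-4,-1,9],[0,0,0.05]],
    [5,[-4.4,-1.1,13],[0,0,0.05]],
    [5,[-4.4,-1.1,17],[0,0,0.05]],
    [5,[-4.4,-1.1,17],[0,0,0.05]]
  ]
}}

```text
time: 8.75
tool_pos: [0.4441, -0.1651, 0.2382]
ee_rot: [3.134, -0.009, 0.301]
wrist_force: [0.5, 0.3, 0.8]
width: 0.0496
```

```bash
python3 - <<'E'
from h import *
import pickle
o=get_obs();print(o["time"],o["tool_pos"],o["ee_rot"],o["wrist_force"],o["width"])
s=snapshot("wrist");pickle.dump(s,open("block2.pkl","wb"));p=s["pixels"]
q=silhouettes("wrist","filler_block")[0];ys,xs=np.nonzero(q["mask"]);print(q["confidence"],q["point"])
x0,x1,y0,y1=max(xs.min()-10,0),xs.max()+10,max(ys.min()-10,0),ys.max()+10
f=min(800/(x1-x0),600/(y1-y0));print("crop",x0,y0,f)
cv2.imwrite("pics/w5.png",cv2.resize(p[y0:y1,x0:x1,::-1],None,fx=f,fy=f,interpolation=cv2.INTER_CUBIC))
E
```

```text
8.75 [ 0.44408244 -0.16510471  0.23817055] [ 3.13352328 -0.00929523  0.30106914] [0.54576357 0.34804572 0.80178758] 0.049577066619723685
0.95 [166.2, 319.4]
crop 264 72 3.4482758620689653
```

View pics/w5.png

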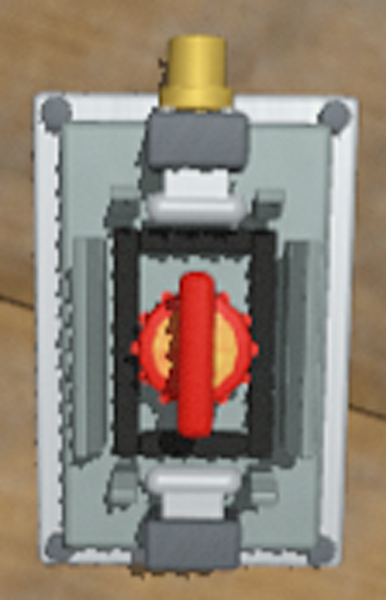

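The wing (197,272)–(194,437) is now in line with the rollers at (196,210) and (195,482), so the cap is shut. I'll refine the block's pose from this view.

```bash
python3 - <<'E'
from h import *
import pickle
s=pickle.load(open("block2.pkl","rb"));f=3.4483;off=np.array([264,72])
g=lambda l,z:atz(s,np.array(l,float)/f+off,z)
def show(n,l,z):
    W=g(l,z);v=W[1]-W[0];print(n,W.mean(0).round(4),np.linalg.norm(v).round(4),np.degrees(np.arctan2(v[1],v[0])).round(2))
show("rollers",[(195,482),(196,210)],.05)
show("wing",[(194,437),(197,272)],.077)
show("Ledge",[(40,560),(37,97)],.005);show("Redge",[(338,565),(357,97)],.005)
print(g([(40,560),(37,97),(338,565),(357,97)],.005).mean(0))
print(g([(58,548),(55,113),(322,548),(335,115)],.006).mean(0))
show("sealL",[(125,455),(125,230)],.034);show("sealR",[(262,455),(262,230)],.034)
E
```

```text
rollers [ 0.4861 -0.1562  0.05  ] 0.0699 17.12
wing [ 0.4862 -0.1558  0.077 ] 0.0394 16.28
Ledge [ 0.4732 -0.1131  0.005 ] 0.1329 16.27
Redge [ 0.4991 -0.1991  0.005 ] 0.1347 16.36
[ 0.48614306 -0.15610736  0.005     ]
[ 0.48610859 -0.15595629  0.006     ]
sealL [ 0.4806 -0.1382  0.034 ] 0.0602 16.68
sealR [ 0.4916 -0.1736  0.034 ] 0.0603 17.94
```

Request:
{"op": "play_rows", "data": {
  "rows": [
    [6,[4.5,27.6,-4],[0,0,0.132]],
    [6,[4.5,27.6,-4],[0,0,0.132]],
    [6,[4.5,27.6,-4],[0,0,0.132]],
    [6,[4.5,27.6,-4],[0,0,0.132]],
    [6,[4.5,27.6,-4],[0,0,0.132]],
    [6,[4.5,27.6,-4],[0,0,0.132]],
    [6,[4.5,27.6,-4],[0,0,0.132]],
    [6,[4.5,27.6,-4],[0,0,0.132]]
  ]
}}

```text
time: 9.52
tool_pos: [0.4853, 0.1173, 0.1855]
ee_rot: [-3.136, 0.006, 0.44]
wrist_force: [0.1, -0.4, -0.5]
width: 0.06
```

```bash
python3 - <<'E'
from h import *
for i in range(3):
    snapshot("scene");o=get_obs();print(o["time"],o["tool_pos"],o["ee_rot"])
E
```

```text
9.5667 [0.48547302 0.11443657 0.18623733] [-3.1387248   0.00675183  0.4383162 ]
9.6167 [0.48588632 0.11271517 0.18712807] [-3.14010708  0.00570742  0.43568323]
9.6667 [0.48635093 0.11162989 0.18798819] [-3.14083085  0.00422332  0.43338764]
```

Request:
{"op": "play_rows", "data": {
  "rows": [
    [6,[0.25,0,-4],[0,0,0]],
    [6,[0.25,0,-8],[0,0,0]],
    [6,[0.25,0,-11],[0,0,0]],
    [6,[0.25,0,-11],[0,0,0]],
    [6,[0.25,0,-11],[0,0,0]],
    [6,[0.25,0,-11],[0,0,0]]
  ]
}}

```text
time: 10.17
tool_pos: [0.4912, 0.1108, 0.0821]
ee_rot: [3.14, -0.003, 0.43]
wrist_force: [0.9, -0.6, -0.6]
width: 0.06
```

```bash
python3 - <<'E'
from h import *
for i in range(3):
    snapshot("scene");o=get_obs();print(o["time"],o["tool_pos"],o["ee_rot"])
E
```

```text
10.2167 [0.49194076 0.11108908 0.08301666] [ 3.13988266 -0.00467536  0.43054623]
10.2667 [0.49212591 0.11131335 0.08328941] [ 3.13964131 -0.0053589   0.43093258]
10.3167 [0.491996   0.1114967  0.08317306] [ 3.13974908 -0.00523965  0.43120226]
```

Request:
{"op": "play_rows", "data": {
  "rows": [
    [6,[-0.2,0,-3],[0,0,0]],
    [6,[-0.2,0,-5],[0,0,0]],
    [6,[-0.2,0,-5],[0,0,0]],
    [6,[-0.2,0,-5],[0,0,0]],
    [6,[-0.2,0,-5],[0,0,0]]
  ]
}}

```text
time: 10.73
tool_pos: [0.4895, 0.1118, 0.0323]
ee_rot: [3.14, -0.003, 0.432]
wrist_force: [0.9, -0.0, 0.1]
width: 0.06
```

Request:
{"op": "play_rows", "data": {
  "rows": [
    [0,[0,0,0],[0,0,0]],
    [0,[0,0,0],[0,0,0]],
    [0,[0,0,0],[0,0,0]],
    [0,[0,0,0],[0,0,0]],
    [0,[0,0,0],[0,0,0]],
    [0,[0,0,0],[0,0,0]],
    [0,[0,0,0],[0,0,0]],
    [0,[0,0,0],[0,0,0]]
  ]
}}

```text
time: 11.4
tool_pos: [0.4881, 0.1116, 0.0303]
ee_rot: [3.141, -0.0, 0.432]
wrist_force: [-0.3, -1.4, 0.4]
width: 0.024
```

```bash
python3 - <<'E'
from h import *
for i in range(2):
    snapshot("scene");o=get_obs();print(o["time"],o["tool_pos"],o["ee_rot"],o["wrist_force"],o["width"])
E
```

```text
11.45 [0.48810027 0.11155923 0.03030851] [ 3.14120202e+00 -1.75761779e-04  4.31791581e-01] [ 0.32885564 -1.01559703  1.47359587] 0.023672068665585192
11.5 [0.48812644 0.11154877 0.0303483 ] [ 3.14118786e+00 -2.59915052e-04  4.31735056e-01] [-0.30967461 -0.65747835  2.02355455] 0.023829580908777286
```

Request:
{"op": "play_rows", "data": {
  "rows": [
    [0,[0,0,2],[0,0,0]],
    [0,[0,0,6],[0,0,0]],
    [0,[0,0,10],[0,0,0]],
    [0,[0,-4,12],[0,0,-0.05]],
    [0,[-0.1,-8,12],[0,0,-0.1]],
    [0,[-0.1,-12,12],[0,0,-0.136]],
    [0,[-0.1,-16,12],[0,0,-0.136]],
    [0,[-0.1,-20,12],[0,0,-0.136]]
  ]
}}

```text
time: 12.17
tool_pos: [0.4864, -0.0898, 0.15]
ee_rot: [-3.141, -0.0, 0.296]
wrist_force: [1.0, 0.5, -0.8]
width: 0.0236
```

Request:
{"op": "play_rows", "data": {
  "rows": [
    [0,[0,-3,0],[0,0,0]],
    [0,[0,-5,0],[0,0,0]],
    [0,[0,-6,0],[0,0,0]],
    [0,[0,-6.7,0],[0,0,0]],
    [0,[0,-6.7,0],[0,0,0]],
    [0,[0,-6.7,0],[0,0,0]],
    [0,[0,-6.7,0],[0,0,0]]
  ]
}}

```text
time: 12.75
tool_pos: [0.487, -0.154, 0.15]
ee_rot: [-3.141, -0.0, 0.297]
wrist_force: [0.2, 0.4, -0.2]
width: 0.0239
```

```bash
python3 - <<'E'
from h import *
import pickle
s={c:snapshot(c) for c in("scene","side","wrist")};pickle.dump(s,open("held.pkl","wb"))
o=get_obs();print(o["time"],o["tool_pos"],o["ee_rot"],o["wrist_force"],o["width"])
cv2.imwrite("pics/w6.png",s["wrist"]["pixels"][:,:,::-1])
E
```

```text
12.9 [ 0.48708398 -0.15423338  0.15022589] [-3.14152852e+00 -2.06514473e-04  2.97549912e-01] [-0.21603083  0.28942943 -0.55564108] 0.024119137465737312
```

View pics/w6.png

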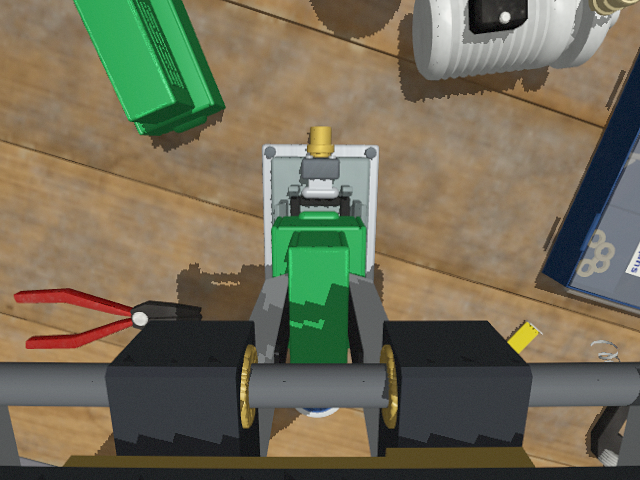

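```bash
python3 - <<'E'
from h import *
import pickle
s=pickle.load(open("held.pkl","rb"))["wrist"]
p=np.array([.4871,-.1542]);y=.2975;R=np.array([[np.cos(y),-np.sin(y)],[np.sin(y),np.cos(y)]])
for z0 in(.118,.120,.122):
  P=[]
  for x,yy,z in((31,22,28),(31,-22,28),(29,12,58),(29,-12,58)):
    P.append([*(p+R@np.array([x,yy])/1e3),z0+z/1e3])
  print(z0,proj(s,P).round(1).tolist())
p2=s["pixels"][195:290,255:385,::-1];cv2.imwrite("pics/w7.png",cv2.resize(p2,None,fx=6,fy=6,interpolation=cv2.INTER_CUBIC))
E
```

```text
0.118 [[269.8, 226.5], [365.4, 226.6], [286.6, 247.4], [348.3, 247.4]]
0.12 [[269.3, 227.4], [365.9, 227.5], [286.2, 248.7], [348.6, 248.8]]
0.122 [[268.8, 228.4], [366.4, 228.4], [285.8, 250.1], [349.0, 250.1]]
```

View pics/w7.png

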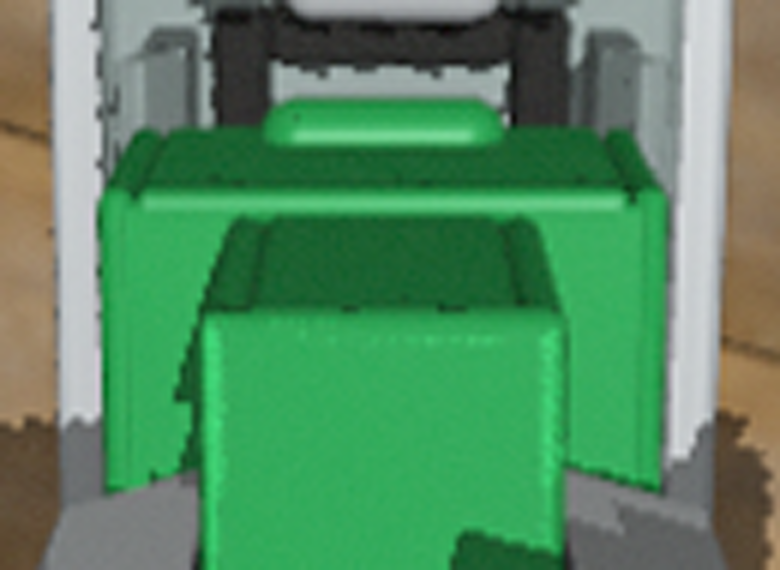

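The hood hangs straight in the fingers. Its shoulder edge fits the model to within about 1 mm: 0.7 mm ahead along x and 0.6 mm to the side. I'll correct by (-1.7, -1.3) mm and lower it to just above the guides.

Request:
{"op": "play_rows", "data": {
  "rows": [
    [0,[-0.17,-0.13,-1],[0,0,0]],
    [0,[-0.17,-0.13,-3],[0,0,0]],
    [0,[-0.17,-0.13,-5],[0,0,0]],
    [0,[-0.17,-0.13,-6],[0,0,0]],
    [0,[-0.17,-0.13,-6],[0,0,0]],
    [0,[-0.17,-0.13,-6],[0,0,0]],
    [0,[-0.17,-0.13,-6],[0,0,0]]
  ]
}}

```text
time: 13.48
tool_pos: [0.4859, -0.1569, 0.0911]
ee_rot: [3.14, -0.001, 0.296]
wrist_force: [-0.6, 0.6, -0.2]
width: 0.0239
```

```bash
python3 -c "
from bench import *
o=get_obs();print(o['tool_pos'],o['ee_rot'],o['wrist_force'],o['wrist_torque'],o['width'])"
```

```text
[ 0.48591308 -0.15686063  0.09112452] [ 3.14034123e+00 -1.35284871e-03  2.95957909e-01] [-0.63263569  0.60808227 -0.19967396] [-0.02200367  0.12872738  0.01673351] 0.02386428956653622
```

Request:
{"op": "play_rows", "data": {
  "rows": [
    [0,[0,0.1,-0.4],[0,0,0]],
    [0,[0,0.1,-0.8],[0,0,0]],
    [0,[0,0.1,-1.2],[0,0,0]],
    [0,[0,0.1,-1.2],[0,0,0]],
    [0,[0,0.1,-1.2],[0,0,0]]
  ]
}}

```text
time: 13.9
tool_pos: [0.485, -0.1556, 0.0778]
ee_rot: [-3.141, 0.0, 0.296]
wrist_force: [0.4, 0.4, -1.5]
width: 0.0239
```

```bash
python3 -c "
from bench import *
o=get_obs();print(o['tool_pos'],o['ee_rot'],o['wrist_force'],o['wrist_torque'],o['width'])"
```

```text
[ 0.48502416 -0.15557048  0.07784116] [-3.14126559e+00  4.82574610e-04  2.95734117e-01] [ 0.35880528  0.39732929 -1.46821073] [-0.02913388  0.10565176  0.02625311] 0.023885946088417584
```

The hood is inside the guides with hardly any force. I'll press on through the catches.

Request:
{"op": "play_rows", "data": {
  "rows": [
    [0,[0,0,-0.2],[0,0,0]],
    [0,[0,0,-0.4],[0,0,0]],
    [0,[0,0,-0.6],[0,0,0]],
    [0,[0,0,-0.8],[0,0,0]],
    [0,[0,0,-0.8],[0,0,0]]
  ]
}}

```text
time: 14.32
tool_pos: [0.4867, -0.1563, 0.0734]
ee_rot: [3.139, -0.003, 0.296]
wrist_force: [-1.4, 0.1, 10.3]
width: 0.0239
```

Request:
{"op": "play_rows", "data": {
  "rows": [
    [0,[0,0,-0.2],[0,0,0]],
    [0,[0,0,-0.4],[0,0,0]],
    [0,[0,0,-0.5],[0,0,0]],
    [0,[0,0,-0.5],[0,0,0]],
    [0,[0,0,-0.5],[0,0,0]]
  ]
}}

```text
time: 14.73
tool_pos: [0.4853, -0.1557, 0.064]
ee_rot: [-3.142, -0.0, 0.296]
wrist_force: [3.8, -1.7, -6.2]
width: 0.0238
```

```bash
python3 -c "
from bench import *
o=get_obs();print(o['tool_pos'],o['ee_rot'],o['wrist_force'],o['wrist_torque'],o['width'])"
```

```text
[ 0.48532874 -0.15567272  0.06395767] [-3.14155105e+00 -2.25396175e-04  2.95646475e-01] [ 3.75149722 -1.71169718 -6.16835631] [-0.31994942 -0.67247842  0.01332684] 0.023761509846481278
```

Request:
{"op": "play_rows", "data": {
  "rows": [
    [0,[0,0,-0.1],[0,0,0]],
    [0,[0,0,-0.2],[0,0,0]],
    [0,[0,0,-0.3],[0,0,0]],
    [0,[0,0,-0.3],[0,0,0]],
    [0,[0,0,-0.3],[0,0,0]],
    [0,[0,0,-0.3],[0,0,0]]
  ]
}}

```text
time: 15.23
tool_pos: [0.4856, -0.1554, 0.0628]
ee_rot: [3.142, -0.001, 0.296]
wrist_force: [1.0, 1.1, 3.4]
width: 0.0239
```

```bash
python3 -c "
from bench import *
o=get_obs();print(o['tool_pos'],o['ee_rot'],o['wrist_force'],o['wrist_torque'],o['width'])"
```

```text
[ 0.48557702 -0.15537957  0.06276317] [ 3.14156562e+00 -9.65539858e-04  2.95950008e-01] [0.98120778 1.13552999 3.42412073] [ 0.32020864 -0.04939389 -0.01294408] 0.023911102640903674
```

Request:
{"op": "play_rows", "data": {
  "rows": [
    [0,[0,0,-0.1],[0,0,0]],
    [0,[0,0,-0.2],[0,0,0]],
    [0,[0,0,-0.3],[0,0,0]],
    [0,[0,0,-0.4],[0,0,0]],
    [0,[0,0,-0.4],[0,0,0]],
    [0,[0,0,-0.4],[0,0,0]],
    [0,[0,0,-0.4],[0,0,0]]
  ]
}}

```text
time: 15.82
tool_pos: [0.4856, -0.1555, 0.06]
ee_rot: [3.141, -0.001, 0.296]
wrist_force: [-1.2, 2.2, 9.1]
width: 0.0237
```

```bash
python3 - <<'E'
from h import *
for i in range(3):
    s=snapshot("wrist");o=get_obs();print(o["time"],o["tool_pos"],o["ee_rot"],o["wrist_force"],o["width"])
E
```

```text
15.8667 [ 0.48565979 -0.15541243  0.05994909] [ 3.14132913e+00 -1.29039714e-03  2.95912807e-01] [-0.68129093  2.95466517  9.30552328] 0.023430214957573473
15.9167 [ 0.48566725 -0.15540198  0.05992753] [ 3.14132197e+00 -1.28405299e-03  2.95976592e-01] [-1.08248535  2.94555831  9.45424561] 0.023818020131367763
15.9667 [ 0.48566258 -0.15540146  0.05992629] [ 3.14133424e+00 -1.26734524e-03  2.95953971e-01] [-1.16306504  2.45747884  9.56200889] 0.023817198389358658
```

Request:
{"op": "play_rows", "data": {
  "rows": [
    [0,[0,0,-0.1],[0,0,0]],
    [0,[0,0,-0.2],[0,0,0]],
    [0,[0,0,-0.3],[0,0,0]],
    [0,[0,0,-0.3],[0,0,0]],
    [0,[0,0,-0.3],[0,0,0]],
    [0,[0,0,-0.3],[0,0,0]]
  ]
}}

```text
time: 16.47
tool_pos: [0.4857, -0.1554, 0.0582]
ee_rot: [3.141, -0.002, 0.296]
wrist_force: [-2.7, 4.0, 15.6]
width: 0.0239
```

```bash
python3 - <<'E'
from h import *
s=snapshot("side");o=get_obs();print(o["time"],o["tool_pos"],o["ee_rot"],o["wrist_force"],o["width"])
w=snapshot("wrist")
a=cv2.resize(s["pixels"][180:280,270:400,::-1],(585,450),interpolation=cv2.INTER_CUBIC)
b=cv2.resize(w["pixels"][100:400,220:420,::-1],(215,322))
c=np.zeros((450,800,3),np.uint8);c[:,:585]=a;c[:322,585:]=b;cv2.imwrite("pics/w8.png",c)
E
```

```text
16.5167 [ 0.48571375 -0.155409    0.05825662] [ 3.14107497e+00 -1.55107655e-03  2.96002838e-01] [-3.79536039  3.75402299 14.65186107] 0.023890201534523408
```

View pics/w8.png

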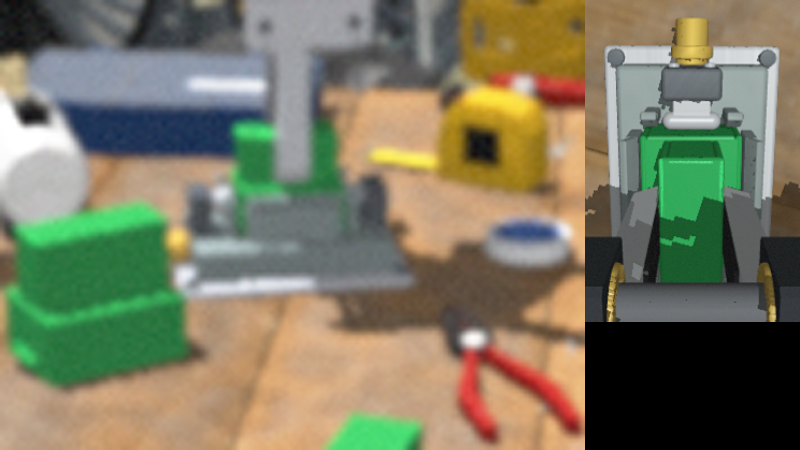

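The hood sits level between the guide walls and both catches, held and pressed with about 15 N. I'm handing the job in now.

```bash
python3 -c "
from bench import *
print(close_job())"
```

```text
the job is handed in; nothing more can be done
None
```

I twisted the red cap shut, fitted the smallest green hood over it, pressed it past both catches and handed in while still pressing. `close_job()` gives no verdict, so success rests on my own checks below.

- **Cap:** the wrist picture after the twist showed the wing at 16.3°, with the block at about 16.3–17.1°. That is well inside the 0.12 rad limit.
- **Click:** the force reached about 10 N with the hood's underside near 43 mm. It then dropped suddenly as the hood moved down.
- **Final press:** just before hand-in the wrist force was about 15 N down, with the hood still gripped at 24 mm. The fingertips were at 58 mm, so the underside was near 28 mm and the seal close to its stop. I worked out those last two heights from where the fingers gripped the hood; they were not measured directly.
- **Fit:** the last pictures showed the hood level between the catches.
- **Bystanders:** I touched none of them knowingly, and the tape measure, thread tape and pliers looked undisturbed. I did not measure them again at the end.

The fingers had not fully closed when the twist began. They finished closing on the way, with no bad effect that I could see. Block position estimates from different views disagreed by up to about 1 mm and 1°, within the 2 mm of play.

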